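# Load the leaf drill jig and clamp it shut

## Robot

A 6-joint arm with a two-finger parallel gripper is mounted at the origin on the work surface. World frame = base frame: x ahead of the robot, y to its left, z up, the work surface at z = 0. Lengths are in mm, angles in rad, forces in N, time in s.
With the tool pointing down it reaches from about 300 to 875 mm from the base axis. Payload 4.2 kg.
Tool frame: the origin (TCP) lies on the front face of the gripper's body, between the roots of the fingers; the fingertips stand 73 mm ahead of it and the grasp point (between the pads) lies hold_point_z ahead of it (hold_point_z is the distance from the TCP to the grasp point, in mm); z points along the fingers, y is the line along which they close (so a half turn about z gives the same grasp; the last joint's range is limited). The gripper opens to 85 mm and grips with 20 to 120 N. Pads are 22 mm wide; open, the fingers measure 114 mm over their backs; the gripper's body (76 mm by 85 mm) begins 54 mm behind the grasp point. The pads swing forward as they close: fully open they stand 13 mm farther back than shut.
Start: joints at [-1.197, 0.32, 1.565, -0, 1.257, -0.02], TCP at [220.629, -530.996, 303.938] pointing down, gripper open.
Joint ranges: [-3.11, 3.11], [-0.84, 2.01], [0.21, 2.61], [-1.34, 4.49], [0.05, 2.63], [-2.56, 2.56]. Speed limits (rad/s): [2.57, 2.57, 3.14, 3.14, 3.14, 3.14].

## Interface

Orientations are given as a rotation vector (axis times angle).
In Python, from plant import get_obs, grab_frame, sign_off, hold_point_z gives the robot as it stands.
- The arm moves only by the tool servo_tool, never from a script. Its argument "series" is text: rows parted by semicolons, each of 6 numbers parted by spaces: the shift along the tool's x, y, z in mm, then the turn, a rotation vector about the tool's x, y, z in rad. In form: dx dy dz wx wy wz; .... A call has 1 to 8 rows; each row is the pose to reach, as a shift and turn from the pose commanded when the call began, along the tool's axes at that moment; what a row does not reach only later rows make up. A row lasts 1/10 s, in which the tool goes at most 50 mm and 8.59 degrees, less where a joint would pass 70% of its speed; a pose out of reach is approached as far as the arm can. A call with a gripper value outside its range is refused whole. "jaw" is the finger opening in mm, from 0 to 85.4, set as the call begins (left out, the last holds). The fingers move at their own pace and stop on an object; "grip_force" is the grip in N (left out, the last holds). Time passes only in rows, so rows that repeat a pose let the fingers close. It gives the time, the measured TCP pose, the force, the opening and the grip force at its end, in the units of the state.
- get_obs(): the state, without advancing time (a new reading comes with each control period).
- grab_frame(name): name is "scene" or "top" or "wrist"; returns a dict with "image" (400x640x3 uint8, blue, green, red), "z_map" (400x640 float32, mm along the optical axis (not along the pixel's ray), 0 where there is no reading), "fx", "fy", "cx", "cy" (pixels), "origin" and "orientation" of the camera in the world. Camera axes: x right, y down, z forward; pixel columns grow to the right and rows downward; lengths in mm; the calibration is good to about 2 mm. A picture is of the moment at which its call begins.
- sign_off(): hands the job in; it is judged then, once.
The state is a dict: "time_s": time; "joint_pos": joint angles; "qd": joint speeds; "joint_torque": joint torques, N m; "ee_pos": TCP position; "tcp_rot": TCP orientation; "ft_force": force on the tool from outside, world axes, zero at the start; "torque": the same for the moment, N m; "width": finger opening in mm; "gripper_force": force on a finger pad.
Only numpy, scipy, OpenCV 4.12 (cv2) and the standard library are available. Lean on these libraries where they do the work, as an engineer would, in place of code of your own. Each camera call takes 0.05 s, during which the arm holds its last target. There are 200 camera calls.

## Task

Load and close the drill jig: lay the long steel blank (not the shorter offcut) gently on the jig's two rests and push it home against both side pins and the end pin. Then swing the hinged leaf fully down onto it, and last of all press the toggle clamp's handle all the way down so that the clamp holds the leaf shut. Leave the other things on the bench where they are.

Things in the scene. Friction and masses are not known exactly. Their poses are not given: they have to be found in the camera images.
- jig: The drill jig, fixed on the bench: steel base plate on feet, spanning x -45..45, y -180..95 mm, its top at z 20. Origin: on the bench, below the centre of the seated blank. z up; y along it, leaf hinge at the +y end, toggle clamp at the -y end; x across. Two rests (dark bars across the plate at y -32 and +32, x -22..18, 12 mm wide in y) have their tops at z 30.
- seat (a point): Middle of the blank when it is home on the rests and touches all three pins: jig frame x 0, y 0, z 35 mm. Axes of the jig.
- side_pin1 (a point): Top of the first side pin (jig x 25, y -32, z 38 mm). The pins are round, upright, 10 mm in diameter, and stand on the base plate (z 20).
- side_pin2 (a point): Top of the second side pin (jig x 25, y +32, z 38 mm). The blank's long side is pushed towards +x against both side pins.
- end_pin (a point): Top of the end pin (jig x 0, y 50, z 38 mm). The blank's end is pushed towards +y against it.
- blank: The long blank, a plain loose steel plate 40 (x) x 90 (y) x 10 (z) mm, about 0.28 kg, lying flat on the bench. Origin at the centre of its underside; y along its length. Home, its length lies along the jig's y; either end and either face will do.
- blank_mid (a point): The centre of the long blank (5 mm above its origin). Axes of the blank.
- leaf (a joint): Leaf angle (rad): 0 flat on the blank; starts open, 1.6 to 1.85, a little beyond upright. An aluminium plate 58 mm wide (jig x -29..29), 10 thick, with two drill bushes (18 mm in diameter, 49 and 99 mm from the hinge axis) standing 6 mm out of its upper face. Closed, it points to jig -y, upper face at z 53. Stiff hinge: it stays where it is left; 3 to 4 N near its free edge moves it.
- leaf_hinge (a point): Middle of the leaf's hinge axis, which runs along jig x: jig y 74, z 46 mm. The hinge lugs (12 mm wide, at jig x -36 and 36, y 65..87) reach z 50.
- leaf_edge (a point): Middle of the leaf's free edge, halfway through its thickness, 148 mm from the hinge axis (which is 2 mm nearer the lower face than this point). Closed: jig x 0, y -74, z 48 mm. Axes turn with the leaf: z out of its upper face (the outer side when open), -y from hinge to edge.
- handle (a joint): Handle of the toggle clamp (rad, its angle to the clamp arm less that when shut): 0 handle fully down, level, arm pressing on the leaf; starts about 2.5, handle leaning up and back, arm upright. Linked as in any horizontal toggle clamp: pressing the handle's end down swings the arm down. 3 to 8 N at the end move it; it stays where it is left.
- clamp_pivot (a point): Pivot of the clamp arm, jig x 0, y -134, z 72 mm; the arm and the handle move in the plane jig x = 0. Shut, the arm's rubber foot stands on the leaf at jig y -62. Open, the upright arm reaches z 156 and with foot and bolt spans y -151..-108 there. The clamp's cheeks are 28 mm wide.
- handle_end (a point): On the centre line of the handle's round grip (20 mm in diameter), 12 mm short of its free end. Jig x 0; y and z (mm) and slope of the grip on the way down: -198, 160, 57 deg; -223, 143, 43 deg; -242, 128, 32 deg; -254, 114, 22 deg; -260, 100, 14 deg; -263, 87, 6 deg; -264, 74, 0 deg. Axes turn with the handle: -y to its free end, z out of its upper side.
- offcut: The shorter steel flat, 40 (x) x 55 (y) x 10 mm, loose, same material as the blank; not to be used. Origin at the centre of its underside.
- angle_piece: Loose piece of steel angle, 40 (x) x 85 (y) x 40 mm high, walls 5 mm, lying on one flange, its upright flange at -x. Origin under its centre. Bystander.
- brush: Chip brush, 170 mm long, lying on the bench between robot and jig. Bystander.
- wrench: Wrench lying on the bench beyond the jig. Bystander.
- hammer: Hammer lying to the left of the jig. Bystander.
- paste_jar: Round jar, 68 mm wide and 60 mm high, beyond the jig to the left. Bystander.
- g_clamp: Blue G-clamp lying flat to the left, near the robot. Bystander.
There are look-alikes about, which are no part of the job. Leave any red look-alike of the blank alone.

How it is judged (in metres and radians):
On the way, in this order (a step that is already met when the one before it is completed fails the run):
1. the long blank lies flat on the rests, home against both side pins and the end pin, with the leaf still open (x of blank_mid in the frame of seat between -0.0025 and 0.0025 m and y of blank_mid in the frame of seat between -0.0025 and 0.0025 m and z of blank_mid in the frame of seat between -0.002 and 0.002 m and angle between the y axis of blank and the y axis of jig, either way round below 0.035 rad and value of joint leaf above 0.8 rad), for 0.2 s.
2. the leaf is fully down on the seated blank, with the clamp still open (x of blank_mid in the frame of seat between -0.0025 and 0.0025 m and y of blank_mid in the frame of seat between -0.0025 and 0.0025 m and z of blank_mid in the frame of seat between -0.002 and 0.002 m and angle between the y axis of blank and the y axis of jig, either way round below 0.035 rad and value of joint leaf below 0.04 rad and value of joint handle above 1 rad), for 0.2 s.
3. the clamp handle is fully down (x of blank_mid in the frame of seat between -0.0025 and 0.0025 m and y of blank_mid in the frame of seat between -0.0025 and 0.0025 m and z of blank_mid in the frame of seat between -0.002 and 0.002 m and angle between the y axis of blank and the y axis of jig, either way round below 0.035 rad and value of joint leaf below 0.04 rad and value of joint handle below 0.12 rad), for 0.2 s.
At the end, for the whole second after the job is handed in: The long blank is at rest on the rests, within 2.5 mm of touching all three pins (each way), within 2 mm in height and 0.035 rad of parallel to the jig; the leaf is down (within 0.04 rad) and the clamp handle is fully down (within 0.12 rad) and at rest (all of step 3 and linear speed of blank below 0.01 m/s and velocity of joint handle between -0.05 and 0.05 rad/s).
It fails at once if one of the other things on the bench is pushed away (more than 30 mm) (distance of any of offcut, angle_piece, brush, wrench, hammer, paste_jar, g_clamp from where it was at the start of the episode above 0.03 m).
It fails at once if the blank is dropped (falls freely, out of the fingers, faster than 0.5 m/s: a drop of some 15 mm) (linear speed of blank above 0.5 m/s and contact force between the fingers and blank below 0.2 N).
It also fails if it takes over 67 s, if anything falls off the work surface, if the arm or the gripper's body presses on something with over 40 N, if the wrist force passes 120 N, or if a joint passes its speed limit or range.

## Working session

There is one attempt and no reset: what is moved stays moved. The work goes in short steps, Python scripts to look and compute and a tool call to move; the robot and the scene stay as the last step left them, time stands still between calls to the robot, and variables do not carry over. Pictures are saved under pics/ and viewed, at most 10 in all, crops included, and the job is handed in when it is done.

Besides the shell and the picture viewer there is one more tool, called after ">>>" as name(argument=value, ...) on one line, values as JSON. servo_tool: Moves the arm, as the interface text tells. Its arguments: {"type":"object","properties":{"series":{"type":"string"},"jaw":{"type":"number"},"grip_force":{"type":"number"}},"required":["series"]}

```bash
mkdir -p pics; cat > h.py <<'E'
import numpy as np, cv2, pickle
from scipy.spatial.transform import Rotation as R
from plant import get_obs, grab_frame, sign_off, hold_point_z
def rot(o):
    o=np.array(o,float)
    return o if o.shape==(3,3) else R.from_rotvec(o).as_matrix()
def cloud(f):
    z=f["z_map"]; v,u=np.mgrid[:z.shape[0],:z.shape[1]]
    p=np.stack([(u-f["cx"])/f["fx"]*z,(v-f["cy"])/f["fy"]*z,z],-1)
    w=p@rot(f["orientation"]).T+np.array(f["origin"]); w[z==0]=np.nan
    return w
def save(f,n): pickle.dump(f,open(n+'.pkl','wb'))
def load(n): return pickle.load(open(n+'.pkl','rb'))
E
python3 - <<'E'
from h import *
print(hold_point_z, get_obs())
for n in("scene","top"):
    f=grab_frame(n); save(f,n); cv2.imwrite(f"pics/{n}0.png",f["image"])
    print(n,f["origin"],f["orientation"],f["fx"],f["fy"],f["cx"],f["cy"])
E
```

```text
53.900000000000006 {'time_s': 0.0, 'joint_pos': array([-1.19697865e+00,  3.20300923e-01,  1.56567255e+00, -1.66745029e-05,
        1.25738853e+00, -1.99940790e-02]), 'qd': array([ 0.00084822, -0.00153559,  0.00145733, -0.00153389,  0.00010404,
        0.0005701 ]), 'joint_torque': array([-1.24910941e-03, -4.15532327e+01, -2.34164143e+01, -4.29243073e-05,
        8.22775299e-03,  9.45557531e-06]), 'ee_pos': array([ 220.50903358, -530.6664402 ,  303.07947335]), 'tcp_rot': array([-3.07917942e+00, -6.14276150e-01,  5.13363591e-04]), 'ft_force': array([ 0.25028358, -0.41086092, -0.8045704 ]), 'torque': array([ 0.05462804, -0.01512423,  0.0086298 ]), 'gripper_force': 0.0, 'width': 85.44642487366248}
scene [1258.96015892 -392.3750099   617.02821751] [-1.94571524 -1.05064114  0.56752495] 367.502206790262 367.502206790262 323.726819180518 195.52127750927866
top [ 424.01829991   72.12087065 1361.7515074 ] [-2.17307073  2.18127103 -0.12153792] 390.3878431052193 390.3878431052193 319.6304099539897 209.7077272546438
```

View pics/top0.png

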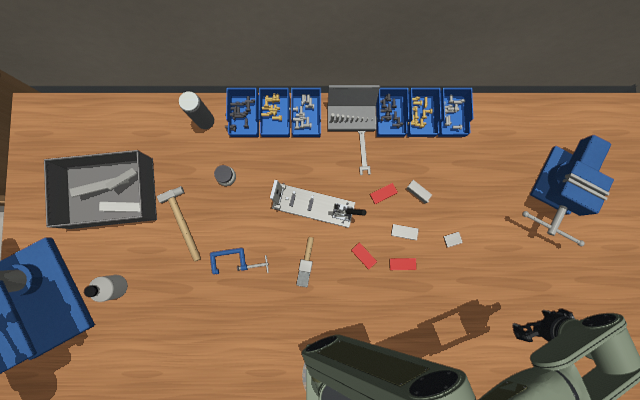

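View pics/scene0.png

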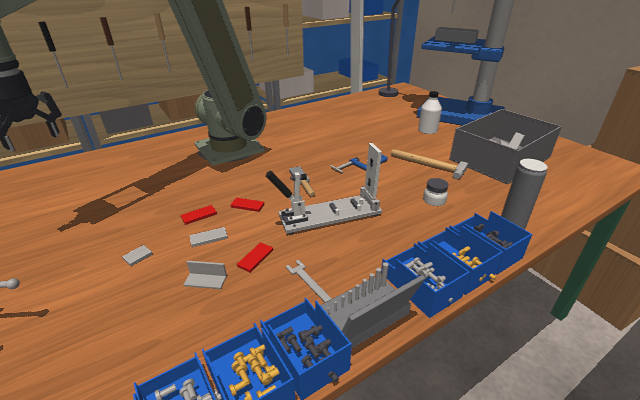

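```bash
python3 - <<'E'
from h import *
f=load("top"); w=cloud(f); im=f["image"]
def rect(m,name):
    p=w[m][:,:2].astype(np.float32); r=cv2.minAreaRect(p); print(name,len(p),r,np.median(w[m][:,2]))
hsv=cv2.cvtColor(im,cv2.COLOR_BGR2HSV); g=(hsv[...,1]<60)&(hsv[...,2]>100)
def roi(u0,u1,v0,v1):
    m=np.zeros(g.shape,bool); m[v0:v1,u0:u1]=1; return m
rect(g&roi(385,425,222,242),"blank"); rect(g&roi(440,466,230,250),"offcut"); rect(g&roi(405,435,177,205),"angle")
j=g&roi(262,362,172,235)
m=j&(w[...,2]>12)&(w[...,2]<28); rect(m,"plate")
p=w[m][:,:2]; 
c=im[165:245,255:375]; cv2.imwrite("pics/jig.png",cv2.resize(c,None,fx=6,fy=6,interpolation=cv2.INTER_CUBIC))
f=load("scene"); c=f["image"][130:250,250:400]; cv2.imwrite("pics/jig2.png",cv2.resize(c,None,fx=5,fy=5,interpolation=cv2.INTER_CUBIC))
E
```

```text
blank 310 ((479.7356262207031, -238.62005615234375), (88.72120666503906, 41.68950653076172), 79.95489501953125) nan
offcut 183 ((453.2851257324219, -407.61309814453125), (40.523681640625, 54.06694030761719), 17.257678985595703) nan
angle 224 ((622.4234619140625, -295.7463073730469), (87.00540161132812, 43.798377990722656), 51.34684753417969) 7.2040880513792445
plate 1478 ((622.828125, 65.08637237548828), (274.1997375488281, 194.31495666503906), 76.55691528320312) 21.505972599971187
```

View pics/jig.png

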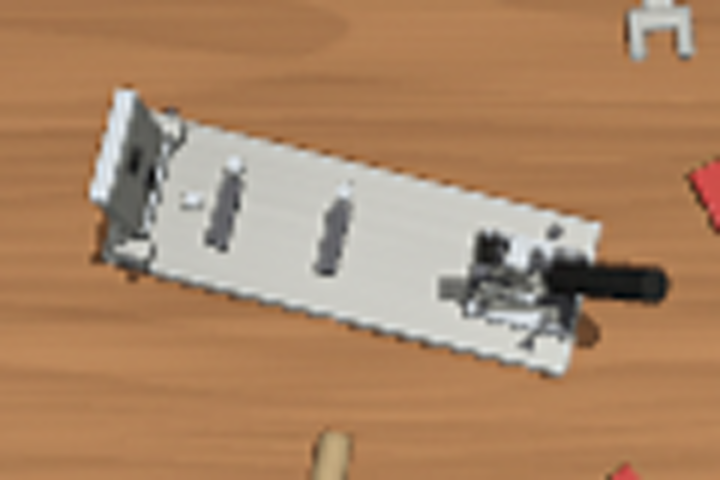

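```bash
cat >> h.py <<'E'
def onz(f,u,v,z):
    Rm=rot(f["orientation"]); o=np.array(f["origin"])
    d=Rm@np.array([(u-f["cx"])/f["fx"],(v-f["cy"])/f["fy"],1.]); return o+d*(z-o[2])/d[2]
def fit2d(a,b):  # b = R a + t
    a=np.array(a,float);b=np.array(b,float);ca,cb=a.mean(0),b.mean(0)
    H=(a-ca).T@(b-cb); th=np.arctan2(H[0,1]-H[1,0],H[0,0]+H[1,1])
    Rm=np.array([[np.cos(th),-np.sin(th)],[np.sin(th),np.cos(th)]]); t=cb-Rm@ca
    return th,t,(b-(a@Rm.T+t))
E
python3 - <<'E'
from h import *
f=load("top")
pts=[((235,163),(25,32,38)),((345,188),(25,-32,38)),((192,200),(0,50,38)),((600,222),(45,-180,20)),((560,375),(-45,-180,20))]
a=[];b=[]
for (U,V),m in pts:
    a.append(m[:2]); b.append(onz(f,255+(U+.5)/6-.5,165+(V+.5)/6-.5,m[2])[:2])
th,t,r=fit2d(a,b); print(np.degrees(th),t); print(r.round(1))
w=cloud(f); print(w[228:237:2,397:414:4,2])
print("tool yaw", R.from_rotvec(get_obs()['tcp_rot']).as_matrix().round(3))
E
```

```text
-14.343716348457589 [584.55248133 118.4261112 ]
[[-0.1 -0.6]
 [ 1.2 -1.3]
 [-1.5  0.1]
 [ 0.7 -0. ]
 [-0.4  1.8]]
[[15.10107074 10.6513072  13.78751295 17.29024671 10.56758425]
 [10.81510421 10.76422325 11.02093486 11.21262226 13.70007048]
 [15.84139463  6.84727679 11.19999612  9.55690923 12.27105757]
 [10.84423475 13.98803623 15.80023762  9.98011898 12.40932585]
 [ 5.01739913  9.20139025 16.27540823 13.80597194 11.77680571]]
tool yaw [[ 0.923  0.384 -0.001]
 [ 0.384 -0.923  0.001]
 [ 0.    -0.002 -1.   ]]
```

```bash
cat >> h.py <<'E'
JO=np.array([584.5,118.4]); JY=-14.34
def row(p,yaw,tag=""):
    """shift/turn to TCP p (world mm), tool down, tool y at world angle yaw deg"""
    o=get_obs(); C=R.from_rotvec(o['tcp_rot']).as_matrix()
    a=np.radians(yaw); y=np.array([np.cos(a),np.sin(a),0]); z=np.array([0,0,-1.]); T=np.stack([np.cross(y,z),y,z],1)
    d=C.T@(np.array(p)-o['ee_pos']); w=R.from_matrix(C.T@T).as_rotvec()
    print(tag,d.round(1),w.round(3),"t",round(o['time_s'],2),"at",o['ee_pos'].round(1),"F",o['ft_force'].round(1),"w",round(o['width'],1),"gf",round(o['gripper_force'],1))
def jig(x,y,z):
    a=np.radians(JY); return [JO[0]+x*np.cos(a)-y*np.sin(a),JO[1]+x*np.sin(a)+y*np.cos(a),z]
E
python3 -c "
from h import *
row([480,-239,250],-10)"
```

```text
[ 351.5 -169.7   53.5] [-1.000e-03 -1.000e-03 -1.002e+00] t 0.1 at [ 220.5 -530.7  303.2] F [-0.1 -0.4 -0.7] w 85.5 gf 0.0
```

>>> servo_tool(series="44 -21 7 0 0 -0.125;88 -42 13 0 0 -0.25;132 -64 20 0 0 -0.375;176 -85 27 0 0 -0.5;220 -106 33 0 0 -0.626;264 -127 40 0 0 -0.751;308 -149 47 0 0 -0.876;351.5 -169.7 53.5 0 0 -1.002")

```text
time_s: 0.9
ee_pos: [480.9, -237.5, 249.9]
tcp_rot: [-2.401, -2.025, 0.001]
ft_force: [0.5, -0.0, 0.2]
width: 85.1
gripper_force: 0.0
```

>>> servo_tool(series="0 0 0 0 0 0;0 0 0 0 0 0;0 0 0 0 0 0;0 0 0 0 0 0")

```text
time_s: 1.3
ee_pos: [479.3, -240.5, 250.6]
tcp_rot: [2.409, 2.016, -0.0]
ft_force: [-0.3, -0.0, -0.7]
width: 85.4
gripper_force: 0.0
```

```bash
python3 - <<'E'
from h import *
f=grab_frame("wrist"); save(f,"w1"); cv2.imwrite("pics/w1.png",f["image"]); print(f["origin"],f["orientation"])
row([480,-239,250],-10)
E
```

```text
[ 492.23816523 -171.97427304  319.76612163] [ 2.85458343 -0.25340974 -0.03569117]
 [1.7 0.4 0.6] [ 0.     0.    -0.003] t 1.35 at [ 479.3 -240.6  250.6] F [-0.1  0.7  0.1] w 85.7 gf 0.0
```

View pics/w1.png

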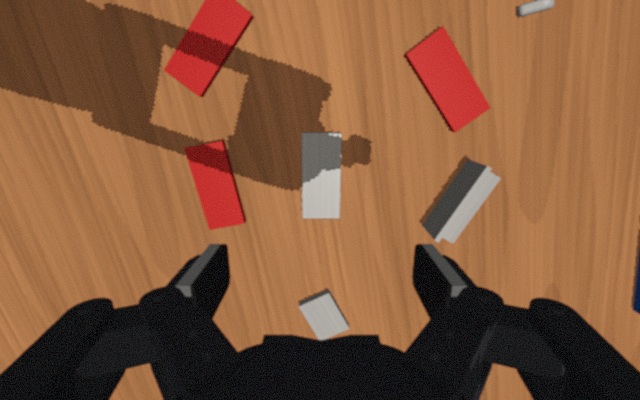

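```bash
python3 - <<'E'
from h import *
f=load("w1")
c=[onz(f,u,v,10)[:2] for u,v in [(302,132.5),(341,132),(340.5,218),(302.5,218)]]
for q in c: print(q.round(1))
b=np.mean(c,0); print(b, np.linalg.norm(c[0]-c[1]),np.linalg.norm(c[1]-c[2]))
yd=(np.array(c[0])+c[1]-c[2]-c[3]); ang=np.degrees(np.arctan2(yd[1],yd[0])); print("yaw",ang-90)
row([b[0],b[1],85],ang-90)
E
```

```text
[ 469.6 -192.6]
[ 507.6 -198.9]
[ 492.8 -287.8]
[ 452.9 -280.6]
[ 480.71153255 -239.95772825] 38.48053428048099 90.12825834431449
yaw -10.109978383400076
 [  0.9   1.2 165.6] [ 0.     0.    -0.001] t 1.35 at [ 479.3 -240.6  250.6] F [-0.1  0.7  0.1] w 85.7 gf 0.0
```

>>> servo_tool(series="1 1 40 0 0 0;1 1 80 0 0 0;1 1 120 0 0 0;1 1 150 0 0 0;1 1 165.6 0 0 0;1 1 165.6 0 0 0;1 1 165.6 0 0 0", jaw=50, grip_force=30)

```text
time_s: 2.05
ee_pos: [481.3, -239.5, 85.3]
tcp_rot: [2.408, 2.017, 0.0]
ft_force: [-0.0, -0.5, -0.2]
width: 50.0
gripper_force: 0.0
```

>>> servo_tool(series="0 0 4 0 0 0;0 0 7 0 0 0;0 0 9 0 0 0;0 0 9 0 0 0")

```text
time_s: 2.45
ee_pos: [481.2, -238.6, 75.9]
tcp_rot: [2.407, 2.019, 0.0]
ft_force: [-0.0, -0.5, 0.2]
width: 49.5
gripper_force: 0.0
```

```bash
python3 - <<'E'
from h import *
f=grab_frame("wrist"); save(f,"w2"); cv2.imwrite("pics/w2.png",f["image"])
row([480.7,-240,74],-10.1)
w=cloud(f); m=(w[...,2]<60)
print(hold_point_z)
for u in (250,270,290,322,355,375,395): print(u,[ (v,w[v,u].round(0).tolist()) for v in (230,260,290)])
E
```

```text
[-1.5 -0.4  2. ] [0.    0.    0.001] t 2.5 at [ 481.3 -238.6   76. ] F [0.2 0.4 0.3] w 49.8 gf 0.0
53.900000000000006
250 [(230, [448.0, -223.0, -2.0]), (260, [457.0, -222.0, 36.0]), (290, [456.0, -231.0, 43.0])]
270 [(230, [458.0, -224.0, 0.0]), (260, [457.0, -237.0, 7.0]), (290, [451.0, -258.0, -0.0])]
290 [(230, [470.0, -223.0, 9.0]), (260, [467.0, -238.0, 8.0]), (290, [463.0, -254.0, 9.0])]
322 [(230, [485.0, -225.0, 10.0]), (260, [482.0, -240.0, 10.0]), (290, [479.0, -257.0, 10.0])]
355 [(230, [500.0, -227.0, 10.0]), (260, [498.0, -243.0, 9.0]), (290, [496.0, -260.0, 9.0])]
375 [(230, [511.0, -234.0, -1.0]), (260, [507.0, -241.0, 18.0]), (290, [506.0, -268.0, 0.0])]
395 [(230, [521.0, -235.0, -0.0]), (260, [513.0, -233.0, 34.0]), (290, [508.0, -230.0, 58.0])]
```

View pics/w2.png

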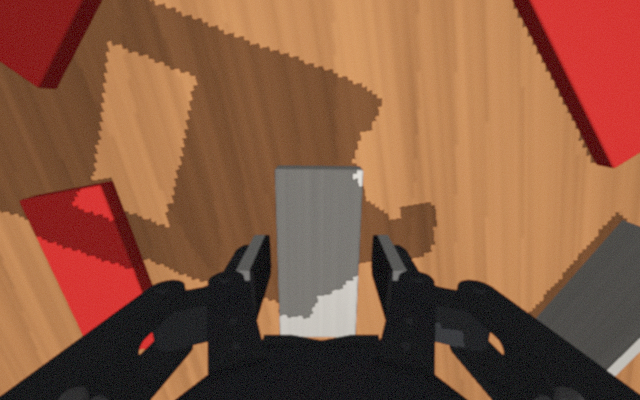

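>>> servo_tool(series="-1 0 2 0 0 0;-1.5 0 3 0 0 0;-1.5 0 3 0 0 0")

```text
time_s: 2.8
ee_pos: [480.9, -240.1, 72.7]
tcp_rot: [-2.407, -2.019, 0.0]
ft_force: [-0.1, -0.1, -0.2]
width: 50.1
gripper_force: 0.0
```

>>> servo_tool(series="0 0 0 0 0 0;0 0 0 0 0 0;0 0 0 0 0 0;0 0 0 0 0 0;0 0 0 0 0 0", jaw=30, grip_force=30)

```text
time_s: 3.3
ee_pos: [480.9, -240.0, 72.9]
tcp_rot: [-2.407, -2.019, 0.0]
ft_force: [-1.7, 0.3, 2.6]
width: 39.6
gripper_force: 31.2
```

>>> servo_tool(series="0 0 -15 0 0 0;0 0 -40 0 0 0;0 0 -80 0 0 0;0 0 -127 0 0 0;0 0 -127 0 0 0")

```text
time_s: 3.8
ee_pos: [484.1, -241.6, 205.5]
tcp_rot: [2.397, 2.011, 0.008]
ft_force: [2.0, -0.6, -2.8]
width: 39.1
gripper_force: 31.2
```

```bash
python3 - <<'E'
from h import *
row(jig(-40,-20,200),JY,"hover")
E
```

```text
hover [355.1  -5.2   4. ] [0.013 0.004 0.075] t 3.8 at [ 484.1 -241.6  205.5] F [ 2.  -0.6 -2.8] w 39.1 gf 31.2
```

```bash
python3 - <<'E'
from h import *
row(jig(-40,-60,290),JY,"hover")
E
```

```text
hover [314.8  -7.1 -85.8] [0.013 0.004 0.075] t 3.8 at [ 484.1 -241.6  205.5] F [ 2.  -0.6 -2.8] w 39.1 gf 31.2
```

>>> servo_tool(series="0 0 -40 0 0 0.04;20 0 -86 0 0 0.075;60 -1 -86 0.013 0.004 0.075;105 -2 -86 0.013 0.004 0.075;150 -3 -86 0.013 0.004 0.075;195 -4 -86 0.013 0.004 0.075;240 -5 -86 0.013 0.004 0.075;280 -6 -86 0.013 0.004 0.075")

```text
time_s: 4.6
ee_pos: [523.6, 38.8, 284.3]
tcp_rot: [-2.47, -1.919, 0.01]
ft_force: [0.5, 0.1, -2.5]
width: 38.8
gripper_force: 31.9
```

>>> servo_tool(series="20 -1 0 0 0 0;35 -1 0 0 0 0;35 -1 0 0 0 0;35 -1 0 0 0 0;35 -1 0 0 0 0;35 -1 0 0 0 0")

```text
time_s: 5.2
ee_pos: [531.4, 69.8, 285.9]
tcp_rot: [-2.473, -1.918, 0.009]
ft_force: [-0.6, 0.5, -1.7]
width: 38.8
gripper_force: 31.9
```

```bash
python3 - <<'E'
from h import *
f=grab_frame("wrist"); save(f,"w3"); cv2.imwrite("pics/w3.png",f["image"])
row(jig(-40,-60,290),JY)
E
```

```text
[ 0.1 -0.7 -4. ] [-0.013 -0.003 -0.001] t 5.25 at [531.5  69.9 286. ] F [-0.1 -0.7 -2.3] w 38.9 gf 31.9
```

View pics/w3.png

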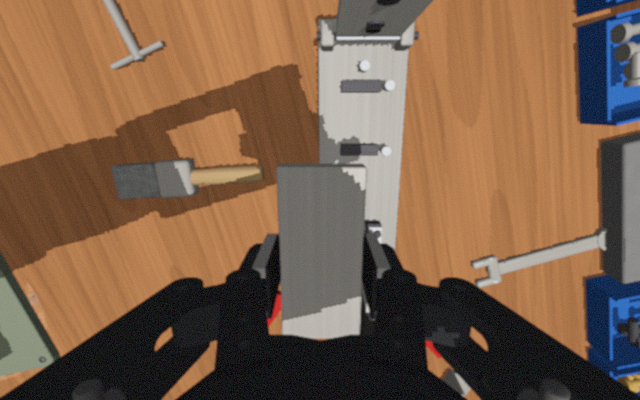

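```bash
python3 - <<'E'
from h import *
f=load("w3"); g=cv2.cvtColor(f["image"],cv2.COLOR_BGR2GRAY)
a=[(25,32),(25,-32),(0,50)]; b=[]
for u,v in [(390,85),(387,151),(364,66)]:
    s=g[v-8:v+9,u-8:u+9].astype(float); m=s>np.percentile(s,100)-12
    yy,xx=np.nonzero(m); print(u-8+xx.mean(),v-8+yy.mean(),m.sum())
    b.append(onz(f,u,v,38)[:2])
th,t,r=fit2d(a,b); print(np.degrees(th),t,r.round(1))
o=get_obs(); zt=o['ee_pos'][2]
w=cloud(f); print("blank top z",np.nanmedian(w[180:300,300:345,2]), "tcp",zt)
bz=np.nanmedian(w[180:300,300:345,2])
c=np.array([onz(f,u,v,bz)[:2] for u,v in [(278,165),(365,165),(360,339),(283,339)]])
C=R.from_rotvec(o['tcp_rot']).as_matrix(); print("blank centre rel TCP in tool", (C.T@np.r_[c.mean(0)-o['ee_pos'][:2],bz-zt]).round(1))
yd=c[0]+c[1]-c[2]-c[3]; print("blank yaw",np.degrees(np.arctan2(yd[1],yd[0]))-90,"tool yaw",np.degrees(np.arctan2(C[1,1],C[0,1])),np.linalg.norm(c[0]-c[3]),np.linalg.norm(c[0]-c[1]))
E
```

```text
389.90909090909093 84.72727272727273 55
386.4255319148936 150.82978723404256 47
364.73333333333335 64.93333333333334 60
-13.28500627187989 [584.32393069 116.69369996] [[ 0.3 -0. ]
 [-0.1  0.3]
 [-0.2 -0.3]]
blank top z 222.17038422783878 tcp 285.9512683376716
blank centre rel TCP in tool [ 0.   0.9 63.8]
blank yaw -14.362464975247562 tool yaw -14.405144949107608 90.88201455774372 37.943747868844746
```

```bash
python3 - <<'E'
from h import *
f=load("w3"); hs=cv2.cvtColor(f["image"],cv2.COLOR_BGR2HSV)[...,1]
def line(vs,u0,u1,right):
    P=[]
    for v in vs:
        i=np.nonzero(hs[v,u0:u1]<70)[0]
        if len(i): P.append(onz(f,u0+(i.max()+.5 if right else i.min()-.5),v,20)[:2])
    P=np.array(P); vx,vy,x,y=cv2.fitLine(P.astype(np.float32),cv2.DIST_HUBER,0,.01,.01).ravel()
    d=np.array([vx,vy])*np.sign(vy); n=np.array([d[1],-d[0]])
    off=(np.array([x,y])-[584.4,117.5])@n
    print("yaw",np.degrees(np.arctan2(d[1],d[0]))-90,"offset of edge in jig x",off,len(P), np.abs((P-[x,y])@n).max())
line(range(95,225),380,430,True); line(range(50,160,2),300,340,False)
E
```

```text
yaw -14.26033 offset of edge in jig x 44.668562930234856 130 0.6071787250867564
yaw -13.741188 offset of edge in jig x -45.26331092518883 55 0.6030871692044871
```

```bash
sed -i 's/^JO=.*/JO=np.array([584.4,117.0]); JY=-14.1/' h.py; python3 - <<'E'
from h import *
f=load("top"); a=np.radians(JY); Rj=np.array([[np.cos(a),np.sin(a)],[-np.sin(a),np.cos(a)]])
for U,V in [(125,90),(95,195),(140,97),(110,205)]:
    p=onz(f,255+(U+.5)/6-.5,165+(V+.5)/6-.5,192); print((Rj@(p[:2]-JO)).round(1))
w=cloud(load("scene")).reshape(-1,3); w=w[np.isfinite(w[:,0])]; q=np.c_[(w[:,:2]-JO)@Rj.T,w[:,2]]
m=(abs(q[:,0])<28)&(q[:,1]>60)&(q[:,1]<140)&(q[:,2]>60)&(q[:,2]<230); q=q[m]
for z in range(70,200,20):
    s=q[abs(q[:,2]-z)<8]; print(z,len(s),np.percentile(s[:,1],[5,50,95]).round(1))
o=get_obs(); print(o['joint_pos'].round(2))
row(jig(-5,-6,200),JY)
E
```

```text
[28.  82.3]
[-27.4  83.5]
[26.3 74. ]
[-30.5  74.9]
70 47 [69.6 71.2 73.9]
90 56 [68.7 70.9 76.6]
110 61 [71.  72.2 80.2]
130 54 [72.1 73.3 80.3]
150 62 [70.4 73.2 80. ]
170 61 [72.6 74.2 80.6]
190 78 [73.8 75.6 82.6]
[0.11 0.28 1.68 0.01 1.2  0.35]
 [52.5 35.7 85.7] [-0.013 -0.003 -0.005] t 5.25 at [531.5  69.9 286. ] F [-0.1 -0.7 -2.3] w 38.9 gf 31.9
```

>>> servo_tool(series="20 15 0 -0.013 -0.003 -0.005;45 30 10 -0.013 -0.003 -0.005;53.5 35.7 40 -0.013 -0.003 -0.005;53.5 35.7 80 -0.013 -0.003 -0.005;53.5 35.7 120 -0.013 -0.003 -0.005;53.5 35.7 150 -0.013 -0.003 -0.005;53.5 35.7 165 -0.013 -0.003 -0.005;53.5 35.7 165 -0.013 -0.003 -0.005")

```text
time_s: 6.05
ee_pos: [576.0, 114.1, 118.2]
tcp_rot: [-2.475, -1.93, 0.007]
ft_force: [-0.9, -1.0, -2.7]
width: 38.4
gripper_force: 31.9
```

>>> servo_tool(series="0 0 0 0 0 0;0 0 0 0 0 0;0 0 0 0 0 0")

```text
time_s: 6.35
ee_pos: [578.2, 114.9, 122.2]
tcp_rot: [2.476, 1.932, 0.005]
ft_force: [0.9, 0.3, -2.1]
width: 38.7
gripper_force: 31.9
```

```bash
python3 - <<'E'
from h import *
row(jig(-5,-5,104),JY)
E
```

```text
[-1.5  0.5 18.2] [ 0.003 -0.002  0.001] t 6.35 at [578.2 114.9 122.2] F [ 0.9  0.3 -2.1] w 38.7 gf 31.9
```

>>> servo_tool(series="-1.5 0.5 6 0.003 -0.002 0;-1.5 0.5 11 0.003 -0.002 0;-1.5 0.5 14 0.003 -0.002 0;-1.5 0.5 16 0.003 -0.002 0;-1.5 0.5 17 0.003 -0.002 0;-1.5 0.5 17.5 0.003 -0.002 0;-1.5 0.5 17.5 0.003 -0.002 0")

```text
time_s: 7.05
ee_pos: [577.6, 113.4, 103.2]
tcp_rot: [-2.475, -1.933, 0.005]
ft_force: [-0.2, 0.8, -2.8]
width: 38.8
gripper_force: 31.9
```

>>> servo_tool(series="0 0 0.5 0 0 0;0 0 1 0 0 0;0 0 1 0 0 0")

```text
time_s: 7.35
ee_pos: [577.7, 113.4, 102.9]
tcp_rot: [-2.475, -1.933, 0.004]
ft_force: [-2.4, -0.7, 4.7]
width: 39.1
gripper_force: 32.7
```

>>> servo_tool(series="1 0 0 0 0 0;2 0 0 0 0 0;3 0 0 0 0 0;4 0 0 0 0 0;4 0 0 0 0 0", grip_force=20)

```text
time_s: 7.85
ee_pos: [578.8, 116.5, 102.9]
tcp_rot: [2.475, 1.934, -0.005]
ft_force: [-1.6, -5.3, 4.7]
width: 39.1
gripper_force: 32.8
```

>>> servo_tool(series="0.5 0 0 0 0 0;1 0 0 0 0 0;1.5 0 0 0 0 0;2 0 0 0 0 0;2 0 0 0 0 0")

```text
time_s: 8.35
ee_pos: [579.4, 118.3, 102.9]
tcp_rot: [2.475, 1.934, -0.005]
ft_force: [-1.2, -5.2, 4.0]
width: 38.9
gripper_force: 32.7
```

```bash
python3 - <<'E'
from h import *
a=np.radians(JY); Rj=np.array([[np.cos(a),np.sin(a)],[-np.sin(a),np.cos(a)]])
o=get_obs(); print("jig tcp",Rj@(o['ee_pos'][:2]-JO),"F jig",Rj@o['ft_force'][:2],o['torque'])
f=grab_frame("wrist"); save(f,"w4"); cv2.imwrite("pics/w4.png",f["image"][0:400,120:520]); 
E
```

```text
jig tcp [-5.18799786  0.04040267] F jig [ 0.10499482 -5.37139154] [-0.70316689  0.16403246  0.01305409]
```

View pics/w4.png

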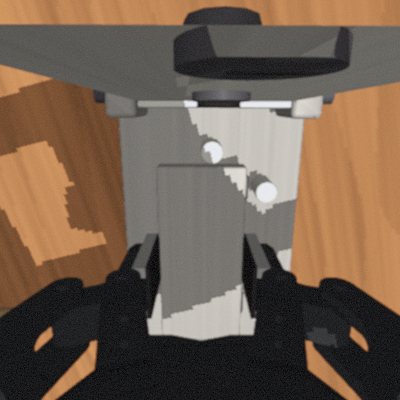

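```bash
cat >> h.py <<'E'
_a=np.radians(JY); RJ=np.array([[np.cos(_a),np.sin(_a)],[-np.sin(_a),np.cos(_a)]])
def tojig(p): return (RJ@(np.array(p)[:2]-JO)).round(1)
def jstat():
    o=get_obs(); print("t",round(o['time_s'],2),"jig tcp",tojig(o['ee_pos']),o['ee_pos'][2].round(1),"F jig",(RJ@o['ft_force'][:2]).round(1),o['ft_force'][2].round(1),"w",o['width'].round(1))
E
python3 - <<'E'
from h import *
f=load("w4")
print("end edge",[tojig(onz(f,u,v,40)) for u,v in [(278,165),(365,165)]]," endpin c",tojig(onz(f,332,152.5,38)),"pin2 c",tojig(onz(f,386,191.5,38)))
print(tojig(onz(f,365.5,190,40)))
c=f["image"][130:230,290:410]; cv2.imwrite("pics/w4c.png",cv2.resize(c,None,fx=6,fy=6,interpolation=cv2.INTER_CUBIC))
E
```

```text
end edge [array([-23.3,  45.5]), array([14.3, 45.6])]  endpin c [ 0.  50.7] pin2 c [24.5 33.1]
[15.  34.4]
```

View pics/w4c.png

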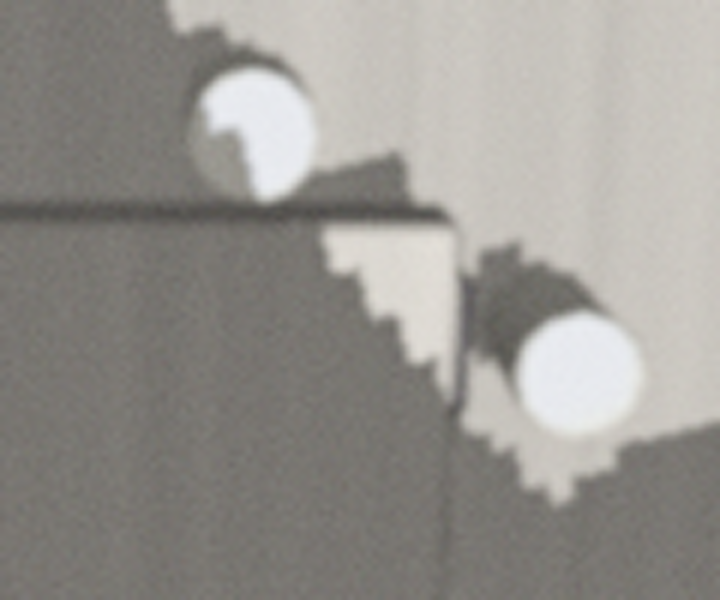

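>>> servo_tool(series="0.5 1 0 0 0 0;1 2 0 0 0 0;1 3 0 0 0 0;1 4 0 0 0 0;1 4 0 0 0 0")

```text
time_s: 8.9
ee_pos: [581.4, 118.8, 102.9]
tcp_rot: [-2.474, -1.931, 0.011]
ft_force: [-7.3, -2.0, 10.3]
width: 39.1
gripper_force: 33.2
```

```bash
python3 -c "
from h import *
jstat()"
```

```text
Traceback (most recent call last):
  File "h.py", line 34, in jstat
    o=get_obs(); print("t",round(o['time_s'],2),"jig tcp",tojig(o['ee_pos']),o['ee_pos'][2].round(1),"F jig",(RJ@o['ft_force'][:2]).round(1),o['ft_force'][2].round(1),"w",o['width'].round(1))
                                                                                                                                                                           ^^^^^^^^^^^^^^^^
AttributeError: 'float' object has no attribute 'round'
```

>>> servo_tool(series="0 0.5 0 0 0 0;0 1 0 0 0 0;0 1.5 0 0 0 0;0 2 0 0 0 0;0 2 0 0 0 0")

```text
time_s: 9.4
ee_pos: [582.3, 118.7, 103.0]
tcp_rot: [-2.472, -1.93, 0.014]
ft_force: [-10.1, 0.1, 11.4]
width: 39.0
gripper_force: 33.4
```

```bash
python3 -c "
from h import *
jstat()"
```

```text
Traceback (most recent call last):
  File "h.py", line 34, in jstat
    o=get_obs(); print("t",round(o['time_s'],2),"jig tcp",tojig(o['ee_pos']),o['ee_pos'][2].round(1),"F jig",(RJ@o['ft_force'][:2]).round(1),o['ft_force'][2].round(1),"w",o['width'].round(1))
                                                                                                                                                                           ^^^^^^^^^^^^^^^^
AttributeError: 'float' object has no attribute 'round'
```

>>> servo_tool(series="0 0 -0.8 0 0 0;0 0 -1.2 0 0 0;0 0 -1.2 0 0 0")

```text
time_s: 9.7
ee_pos: [583.9, 118.3, 103.0]
tcp_rot: [-2.474, -1.932, 0.01]
ft_force: [-5.7, -1.4, 3.4]
width: 38.9
gripper_force: 32.5
```

```bash
sed -i "s/o\['width'\].round(1)/round(o['width'],1)/" h.py; python3 - <<'E'
from h import *
jstat(); row(jig(0,0,103),JY)
f=grab_frame("wrist"); save(f,"w5"); g=cv2.cvtColor(f["image"],cv2.COLOR_BGR2GRAY)
p=np.argwhere(g[100:230,300:430]>215)+[100,300]
n,l,s,c=cv2.connectedComponentsWithStats(((g>212)&(np.arange(640)>300)[None]&(np.arange(640)<430)[None]&(np.arange(400)<230)[:,None]).astype(np.uint8))
for i in range(1,n):
    if s[i,4]>60: print(s[i],c[i].round(1),tojig(onz(f,*c[i],38)))
for v in (185,190,195,200): print(v,g[v,350:400].tolist())
E
```

```text
t 9.7 jig tcp [-0.8  1.2] 103.0 F jig [-5.2 -2.8] 3.4 w 38.9
 [-1.2  0.8 -0. ] [-0.006  0.003  0.001] t 9.7 at [583.9 118.3 103. ] F [-5.7 -1.4  3.4] w 38.9 gf 32.5
[405 103  14  14 115] [410.5 109.3] [36.7 69.9]
[345 105  54   5 253] [373.1 107.1] [21.1 70.8]
[345 169  20  23 201] [357.8 175.6] [15.7 41.5]
[367 185  21  20 308] [377.4 194.5] [24.8 32.8]
185 [116, 122, 120, 118, 117, 146, 189, 207, 210, 206, 200, 208, 219, 219, 205, 174, 133, 108, 108, 104, 111, 121, 144, 170, 189, 202, 217, 221, 224, 216, 206, 189, 179, 177, 186, 195, 203, 202, 200, 200, 201, 201, 202, 201, 202, 204, 203, 206, 202, 204]
190 [119, 118, 120, 116, 119, 120, 120, 119, 122, 120, 121, 154, 201, 214, 203, 164, 118, 144, 196, 226, 236, 236, 236, 236, 236, 234, 235, 234, 235, 235, 234, 236, 235, 235, 237, 234, 222, 209, 199, 200, 199, 202, 203, 200, 205, 205, 204, 202, 201, 201]
195 [117, 120, 119, 118, 120, 120, 116, 121, 119, 122, 119, 120, 120, 118, 104, 102, 155, 213, 234, 236, 236, 234, 235, 236, 234, 235, 235, 235, 234, 236, 236, 234, 236, 235, 236, 235, 233, 223, 210, 202, 201, 204, 200, 201, 203, 204, 204, 203, 202, 201]
200 [118, 119, 116, 120, 121, 115, 121, 123, 117, 123, 123, 121, 119, 117, 109, 109, 134, 174, 202, 221, 232, 236, 235, 237, 234, 234, 235, 234, 236, 235, 235, 235, 236, 235, 231, 224, 212, 205, 199, 201, 199, 202, 204, 203, 203, 206, 205, 203, 202, 199]
```

>>> servo_tool(series="0.5 0.7 -0.3 0 0 0;1 1.4 -0.3 0 0 0;1 2 -0.3 0 0 0;1 2 -0.3 0 0 0;1 2 -0.3 0 0 0")

```text
time_s: 10.25
ee_pos: [584.7, 118.3, 103.0]
tcp_rot: [-2.472, -1.931, 0.016]
ft_force: [-7.8, -3.0, 4.6]
width: 39.2
gripper_force: 32.7
```

```bash
python3 - <<'E'
from h import *
jstat(); row(jig(0,0,103),JY)
f=grab_frame("wrist"); save(f,"w6"); g=cv2.cvtColor(f["image"],cv2.COLOR_BGR2GRAY)
for v in (190,195,200): print(v,g[v,356:376].tolist())
for u in (330,334,338): print(u,g[145:180,u].tolist())
E
```

```text
t 10.25 jig tcp [-0.   1.4] 103.0 F jig [-6.9 -4.8] 4.6 w 39.2
 [-1.4  0.   0.1] [-0.009  0.005  0.002] t 10.25 at [584.7 118.3 103. ] F [-7.8 -3.   4.6] w 39.2 gf 32.7
190 [122, 120, 118, 135, 148, 148, 134, 124, 118, 112, 148, 200, 226, 236, 237, 237, 237, 235, 235, 237]
195 [119, 120, 125, 118, 120, 120, 119, 115, 112, 137, 173, 189, 187, 193, 216, 233, 236, 236, 236, 235]
200 [118, 119, 122, 120, 120, 121, 119, 114, 114, 123, 145, 149, 151, 151, 176, 211, 231, 236, 236, 236]
330 [168, 152, 141, 133, 140, 142, 151, 149, 151, 153, 150, 150, 150, 147, 144, 138, 130, 118, 107, 90, 88, 89, 105, 115, 118, 121, 120, 120, 121, 122, 118, 117, 118, 123, 121]
334 [204, 203, 204, 200, 189, 187, 183, 177, 163, 150, 143, 129, 122, 123, 123, 122, 121, 119, 111, 93, 86, 93, 105, 114, 120, 118, 116, 120, 116, 117, 119, 121, 123, 118, 118]
338 [199, 201, 200, 202, 202, 201, 201, 201, 201, 196, 176, 142, 120, 124, 121, 122, 122, 118, 107, 90, 89, 90, 107, 114, 120, 119, 122, 122, 118, 120, 118, 119, 119, 123, 123]
```

>>> servo_tool(series="0 0 0 0 0 0;0 0 0 0 0 0;0 0 0 0 0 0", jaw=52)

```text
time_s: 10.6
ee_pos: [588.2, 119.4, 103.8]
tcp_rot: [-2.476, -1.933, 0.002]
ft_force: [-0.3, 0.8, -0.6]
width: 51.8
gripper_force: 0.0
```

```bash
python3 - <<'E'
from h import *
jstat(); row(jig(0,0,103),JY)
f=grab_frame("wrist"); save(f,"w7"); c=f["image"][130:330,260:410]; cv2.imwrite("pics/w7c.png",cv2.resize(c,None,fx=3,fy=3,interpolation=cv2.INTER_CUBIC))
E
```

```text
t 10.6 jig tcp [3.1 3.3] 103.8 F jig [-0.5  0.7] -0.6 w 51.8
 [-3.3 -3.1  0.8] [-0.001  0.     0.001] t 10.6 at [588.2 119.4 103.8] F [-0.3  0.8 -0.6] w 51.8 gf 0.0
```

View pics/w7c.png

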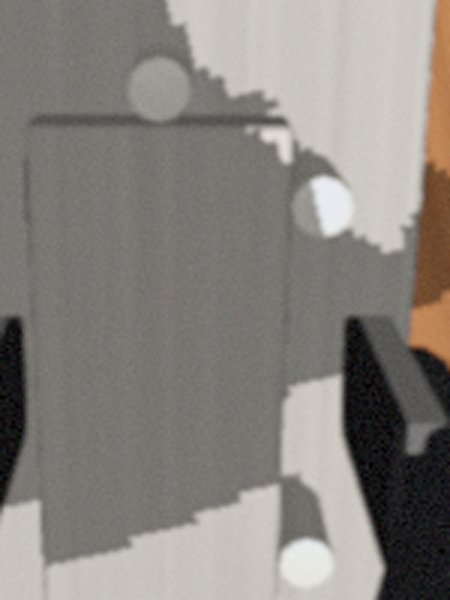

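>>> servo_tool(series="0 -1 -10 0 0 0;-5 -1 -35 0 0 0;-10 -2 -75 0 0 0;-10 -3 -115 0 0 0;-10 -3 -155 0 0 0;-10 -3 -190 0 0 0;0 -3 -202 0 0 0;30 -3 -202 0 0 0")

```text
time_s: 11.45
ee_pos: [593.0, 148.0, 310.2]
tcp_rot: [2.477, 1.928, 0.005]
ft_force: [0.7, 0.4, -0.4]
width: 51.8
gripper_force: 0.0
```

>>> servo_tool(series="40 0 0 0 0 0;80 0 0 0 0 0;80 0 0 0 0 0;80 0 0 0 0 0;80 0 0 0 0 0;80 0 0 0 0 0", jaw=0, grip_force=40)

```text
time_s: 12.05
ee_pos: [611.5, 225.7, 305.9]
tcp_rot: [-2.476, -1.931, 0.005]
ft_force: [0.7, -0.1, -0.4]
width: 0.2
gripper_force: 0.0
```

```bash
python3 - <<'E'
from h import *
jstat(); row(jig(0,112,250),JY,"start")
T=75
o=get_obs(); y0,z0=112,250
for th in np.arange(1.65,-0.06,-0.1):
    r=125+15*min(1,(1.6-th)/1.4) if th<1.6 else 125
    d=np.array([-np.cos(th),np.sin(th)]); n=np.array([np.sin(th),np.cos(th)])
    P=np.array([74,46])+r*d+7*n; tc=P+[11,T]
    print(round(th,2),"tcp jig y z",tc.round(1))
f=grab_frame("wrist"); w=cloud(f); save(f,"w8")
# seat check with top camera: nothing; leaf outer face from top
E
```

```text
t 12.05 jig tcp [ -0.2 112. ] 305.9 F jig [0.7 0.1] -0.4 w 0.2
start [ 0.1  0.3 55.9] [-0.003  0.002 -0.   ] t 12.05 at [611.5 225.7 305.9] F [ 0.7 -0.1 -0.4] w 0.2 gf 0.0
1.65 tcp jig y z [101.9 245.1]
1.55 tcp jig y z [ 89.4 246.7]
1.45 tcp jig y z [ 76.7 247.5]
1.35 tcp jig y z [ 63.9 247.1]
1.25 tcp jig y z [ 51.  245.4]
1.15 tcp jig y z [ 38.4 242.4]
1.05 tcp jig y z [ 25.9 238. ]
0.95 tcp jig y z [ 13.9 232.4]
0.85 tcp jig y z [  2.5 225.6]
0.75 tcp jig y z [ -8.4 217.5]
0.65 tcp jig y z [-18.4 208.4]
0.55 tcp jig y z [-27.5 198.2]
0.45 tcp jig y z [-35.6 187. ]
0.35 tcp jig y z [-42.6 175. ]
0.25 tcp jig y z [-48.4 162.3]
0.15 tcp jig y z [-52.4 148.8]
0.05 tcp jig y z [-54.5 135. ]
-0.05 tcp jig y z [-55.2 121. ]
```

>>> servo_tool(series="0 0 35 0 0 0;0 0 61 0 0 0;-10 0 61 0 0 0;-22.5 0 59.5 0 0 0;-35 0 58.5 0 0 0;-48 0 59 0 0 0;-61 0 60.5 0 0 0;-73.5 0 63.5 0 0 0")

```text
time_s: 12.9
ee_pos: [593.8, 154.2, 243.1]
tcp_rot: [-2.476, -1.933, 0.001]
ft_force: [1.3, 2.6, -0.1]
width: -0.2
gripper_force: 1.0
```

```bash
python3 -c "
from h import *
jstat()"
```

```text
t 12.9 jig tcp [ 0.1 38.4] 243.1 F jig [0.7 2.9] -0.1 w -0.2
```

>>> servo_tool(series="-12.5 0 4.4 0 0 0;-24.5 0 10 0 0 0;-36 0 17 0 0 0;-46.8 0 25 0 0 0;-56.8 0 34 0 0 0;-66 0 44.2 0 0 0;-74 0 55.4 0 0 0;-81 0 67.5 0 0 0")

```text
time_s: 13.7
ee_pos: [573.5, 76.1, 173.7]
tcp_rot: [-2.475, -1.932, 0.005]
ft_force: [0.4, 1.5, 1.2]
width: -0.1
gripper_force: 0.6
```

```bash
python3 -c "
from h import *
jstat()"
```

```text
t 13.7 jig tcp [ -0.6 -42.3] 173.7 F jig [0.  1.6] 1.2 w -0.1
```

>>> servo_tool(series="-5.8 0 12.7 0 0 0;-8 0 20 0 0 0;-9.8 0 26.2 0 0 0;-11 0 33 0 0 0;-11.5 0 37 0 0 0;-12 0 41 0 0 0;-12 0 44 0 0 0;-12 0 44 0 0 0")

```text
time_s: 14.5
ee_pos: [570.7, 65.2, 130.4]
tcp_rot: [-2.475, -1.932, 0.005]
ft_force: [-0.7, -0.8, 0.1]
width: 0.1
gripper_force: 0.0
```

>>> servo_tool(series="0 0 1 0 0 0;0 0 2 0 0 0;0 0 3 0 0 0;0 0 4 0 0 0;0 0 4 0 0 0")

```text
time_s: 15.0
ee_pos: [570.8, 65.1, 126.7]
tcp_rot: [-2.475, -1.932, 0.005]
ft_force: [-0.2, -0.0, 1.1]
width: 0.1
gripper_force: 0.1
```

```bash
python3 -c "
from h import *
jstat()"
```

```text
t 15.0 jig tcp [ -0.6 -53.6] 126.7 F jig [-0.2 -0.1] 1.1 w 0.1
```

>>> servo_tool(series="0 0 1 0 0 0;0 0 2 0 0 0;0 0 3 0 0 0;0 0 3 0 0 0")

```text
time_s: 15.4
ee_pos: [570.8, 65.1, 125.5]
tcp_rot: [-2.476, -1.933, 0.004]
ft_force: [-3.1, -0.8, 12.5]
width: -0.2
gripper_force: 5.9
```

>>> servo_tool(series="0 0 0.5 0 0 0;0 0 1 0 0 0;0 0 1 0 0 0")

```text
time_s: 15.7
ee_pos: [570.8, 65.1, 125.4]
tcp_rot: [-2.476, -1.933, 0.003]
ft_force: [-5.5, -0.9, 17.9]
width: -0.1
gripper_force: 8.7
```

>>> servo_tool(series="0 0 -20 0 0 0;0 0 -60 0 0 0;0 0 -105 0 0 0;0 0 -150 0 0 0;0 0 -190 0 0 0;-30 0.5 -205 0 0 0;-70 0.5 -205 0 0 0;-114 0.5 -205 0 0 0")

```text
time_s: 16.5
ee_pos: [544.0, -45.9, 328.5]
tcp_rot: [-2.474, -1.935, 0.003]
ft_force: [-0.6, -0.5, -0.1]
width: -0.1
gripper_force: 0.0
```

>>> servo_tool(series="0 0 0 0 0 0;0 0 0 0 0 0;0 0 0 0 0 0")

```text
time_s: 16.8
ee_pos: [544.3, -44.8, 327.7]
tcp_rot: [-2.474, -1.933, 0.005]
ft_force: [-0.2, -0.9, -0.5]
width: 0.2
gripper_force: 0.0
```

```bash
python3 - <<'E'
from h import *
jstat(); row(jig(0,-168,238),JY)
q=cloud(load("scene")).reshape(-1,3); q=q[np.isfinite(q[:,0])]
fs=grab_frame("scene"); save(fs,"s2"); w=cloud(fs).reshape(-1,3); w=w[np.isfinite(w[:,0])]
for n,w in (("before",q),("now",w)):
    p=np.c_[(w[:,:2]-JO)@RJ.T,w[:,2]]; p=p[(abs(p[:,0])<27)&(p[:,1]>-90)&(p[:,1]<60)&(p[:,2]>15)&(p[:,2]<80)]
    print(n,[(y,len(s:=p[abs(p[:,1]-y)<6]), np.nanpercentile(s[:,2],[50,90]).round(0).tolist()) for y in (-80,-66,-50,0,40)])
p=np.c_[(q[:,:2]-JO)@RJ.T,q[:,2]]; p=p[(abs(p[:,0])<25)&(p[:,1]<-155)&(p[:,2]>95)&(p[:,2]<200)]
for z in range(100,185,10):
    s=p[abs(p[:,2]-z)<5]; print(z,len(s),np.median(s[:,:2],0).round(0) if len(s) else "")
E
```

```text
t 16.8 jig tcp [   0.6 -166.7] 327.7 F jig [-0.  -0.9] -0.5 w 0.2
 [-1.2 -0.3 89.7] [-0.003  0.001  0.002] t 16.8 at [544.3 -44.8 327.7] F [-0.2 -0.9 -0.5] w 0.2 gf 0.0
before [(-80, 50, [20.0, 22.0]), (-66, 52, [20.0, 22.0]), (-50, 48, [20.0, 21.0]), (0, 45, [21.0, 22.0]), (40, 33, [22.0, 34.0])]
now [(-80, 75, [21.0, 53.0]), (-66, 95, [52.0, 54.0]), (-50, 85, [52.0, 54.0]), (0, 73, [52.0, 54.0]), (40, 62, [53.0, 54.0])]
100 16 [   7. -163.]
110 28 [   7. -165.]
120 33 [   7. -172.]
130 33 [   7. -177.]
140 33 [   7. -184.]
150 34 [   7. -189.]
160 37 [   7. -197.]
170 37 [   4. -202.]
180 0
```

>>> servo_tool(series="-1 -0.5 45 0 0 0;-1 -0.5 89.5 0 0 0;-12 -0.5 89.5 0 0 0;-25.3 -0.5 96.7 0 0 0;-38.5 -0.5 104.4 0 0 0;-48.8 -0.5 111.3 0 0 0;-59 -0.5 118.2 0 0 0;-65.8 -0.5 124.7 0 0 0")

```text
time_s: 17.65
ee_pos: [527.9, -110.8, 204.0]
tcp_rot: [2.476, 1.932, -0.002]
ft_force: [1.6, -0.2, 3.9]
width: 0.1
gripper_force: 2.1
```

```bash
python3 -c "
from h import *
jstat()"
```

```text
t 17.65 jig tcp [   0.7 -234.7] 204.0 F jig [1.6 0.1] 3.9 w 0.1
```

>>> servo_tool(series="-6 0 6.7 0 0 0;-9.5 0 13.5 0 0 0;-13 0 20.3 0 0 0;-15.5 0 27 0 0 0;-17.5 0 33 0 0 0;-18.5 0 39 0 0 0;-19 0 43 0 0 0;-19 0 46 0 0 0")

```text
time_s: 18.45
ee_pos: [522.2, -127.5, 156.5]
tcp_rot: [-2.474, -1.932, 0.006]
ft_force: [-0.0, 0.4, 0.1]
width: 0.0
gripper_force: 0.0
```

>>> servo_tool(series="0 0 1 0 0 0;0 0 2 0 0 0;0 0 3 0 0 0;0 0 3 0 0 0")

```text
time_s: 18.85
ee_pos: [522.6, -127.7, 154.4]
tcp_rot: [-2.475, -1.933, 0.005]
ft_force: [0.5, -0.2, -0.5]
width: 0.1
gripper_force: 0.0
```

```bash
python3 -c "
from h import *
jstat()"
```

```text
t 18.85 jig tcp [  -0.3 -252.4] 154.4 F jig [ 0.5 -0. ] -0.5 w 0.1
```

>>> servo_tool(series="0 0 1 0 0 0;0 0 2 0 0 0;0 0 3 0 0 0;0 0 4 0 0 0;0 0 4 0 0 0")

```text
time_s: 19.35
ee_pos: [522.6, -127.8, 150.2]
tcp_rot: [-2.475, -1.932, 0.005]
ft_force: [0.2, -0.7, -0.1]
width: -0.6
gripper_force: 0.2
```

```bash
python3 - <<'E'
from h import *
jstat()
fs=grab_frame("scene"); save(fs,"s3"); w=cloud(fs).reshape(-1,3); w=w[np.isfinite(w[:,0])]
p=np.c_[(w[:,:2]-JO)@RJ.T,w[:,2]]; p=p[(abs(p[:,0])<13)&(p[:,1]<-150)&(p[:,1]>-290)&(p[:,2]>30)&(p[:,2]<140)]
for y in range(-275,-150,12):
    s=p[abs(p[:,1]-y)<6]; print(y,len(s),np.percentile(s[:,2],[10,50,90]).round(0) if len(s) else "")
c=fs["image"][130:260,220:420]; cv2.imwrite("pics/s3.png",cv2.resize(c,None,fx=4,fy=4,interpolation=cv2.INTER_CUBIC))
E
```

```text
t 19.35 jig tcp [  -0.4 -252.4] 150.2 F jig [ 0.3 -0.6] -0.1 w -0.6
-275 25 [64. 73. 75.]
-263 64 [ 66.  78. 107.]
-251 59 [ 67.  81. 107.]
-239 45 [67. 76. 96.]
-227 37 [67. 75. 79.]
-215 37 [68. 75. 79.]
-203 35 [68. 77. 81.]
-191 32 [69. 76. 80.]
-179 47 [33. 75. 79.]
-167 62 [32. 72. 79.]
-155 60 [32. 70. 79.]
```

View pics/s3.png

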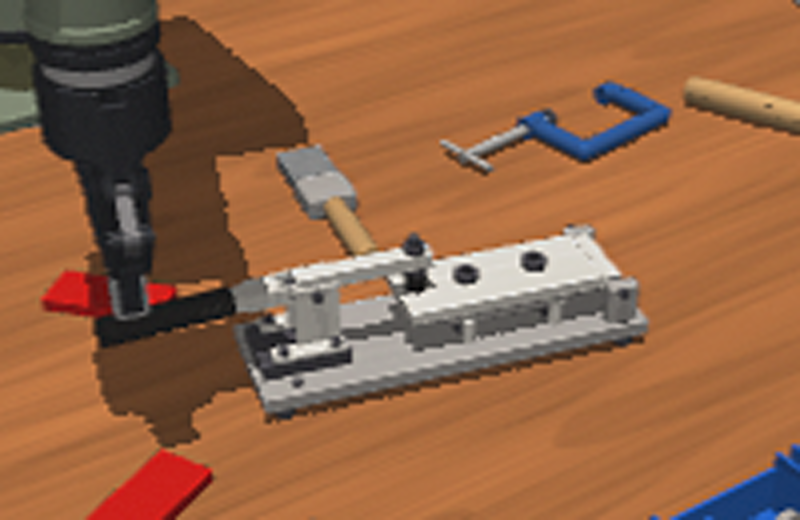

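>>> servo_tool(series="0 0 1 0 0 0;0 0 2 0 0 0;0 0 3 0 0 0;0 0 3 0 0 0")

```text
time_s: 19.8
ee_pos: [522.6, -127.9, 147.3]
tcp_rot: [-2.475, -1.933, 0.005]
ft_force: [-0.4, -0.8, 1.7]
width: 0.1
gripper_force: 0.7
```

>>> servo_tool(series="0 0 1 0 0 0;0 0 2 0 0 0;0 0 3 0 0 0;0 0 3 0 0 0")

```text
time_s: 20.2
ee_pos: [522.6, -127.9, 144.3]
tcp_rot: [-2.475, -1.933, 0.005]
ft_force: [0.0, -2.3, 2.4]
width: -0.4
gripper_force: 1.1
```

>>> servo_tool(series="0 0 -10 0 0 0;0 0 -40 0 0 0;0 0 -80 0 0 0;0 0 -120 0 0 0;0 0 -150 0 0 0;0 0 -150 0 0 0;0 0 -150 0 0 0")

```text
time_s: 20.9
ee_pos: [522.9, -127.3, 295.0]
tcp_rot: [-2.476, -1.933, 0.003]
ft_force: [0.3, -0.6, -0.1]
width: -0.2
gripper_force: 0.0
```

```bash
python3 - <<'E'
from h import *
jstat()
for n in ("scene","wrist"):
    fs=grab_frame(n); save(fs,n+"4"); w=cloud(fs)
    dark=cv2.cvtColor(fs["image"],cv2.COLOR_BGR2GRAY)
    w=w.reshape(-1,3); ok=np.isfinite(w[:,0]); w=w[ok]; 
    p=np.c_[(w[:,:2]-JO)@RJ.T,w[:,2]]; print(n)
    p1=p[(abs(p[:,0])<16)&(p[:,2]>30)&(p[:,2]<120)]
    for y in range(-279,-40,12):
        s=p1[abs(p1[:,1]-y)<6]; print(y,len(s),(np.percentile(s[:,2],[50,90,98]).round(0),np.percentile(s[:,0],[5,95]).round(0)) if len(s) else "")
E
```

```text
t 20.9 jig tcp [-1.000e-01 -2.519e+02] 295.0 F jig [ 0.4 -0.5] -0.1 w -0.2
scene
-279 13 (array([73., 78., 78.]), array([-2.,  9.]))
-267 38 (array([74., 78., 79.]), array([-4.,  9.]))
-255 36 (array([74., 78., 80.]), array([-2., 10.]))
-243 38 (array([75., 79., 80.]), array([-4.,  9.]))
-231 38 (array([75., 79., 81.]), array([-3., 10.]))
-219 36 (array([77., 80., 81.]), array([-5.,  9.]))
-207 36 (array([76., 81., 82.]), array([-3., 10.]))
-195 34 (array([77., 81., 82.]), array([-3.,  9.]))
-183 37 (array([77., 79., 80.]), array([-7.,  9.]))
-171 71 (array([69., 79., 81.]), array([-12.,  13.]))
-159 62 (array([71., 79., 81.]), array([-14.,  10.]))
-147 110 (array([61., 80., 82.]), array([-13.,  15.]))
-135 83 (array([64., 82., 83.]), array([-4., 14.]))
-123 71 (array([68., 82., 84.]), array([-3., 15.]))
-111 32 (array([80., 84., 84.]), array([-5.,  8.]))
-99 30 (array([80., 83., 84.]), array([-6.,  7.]))
-87 27 (array([81., 84., 84.]), array([-5.,  8.]))
-75 56 (array([71., 83., 85.]), array([-8., 12.]))
-63 68 (array([73., 90., 95.]), array([-0., 12.]))
-51 36 (array([54., 83., 85.
[... 219 characters left out ...]
 79.]), array([-9.,  8.]))
-231 268 (array([77., 79., 80.]), array([-9.,  8.]))
-219 269 (array([78., 79., 80.]), array([-9.,  8.]))
-207 272 (array([78., 80., 81.]), array([-9.,  7.]))
-195 299 (array([79., 80., 81.]), array([-10.,   7.]))
-183 234 (array([77., 79., 80.]), array([-8.,  5.]))
-171 402 (array([77., 79., 79.]), array([-13.,  13.]))
-159 391 (array([78., 79., 80.]), array([-14.,  15.]))
-147 597 (array([75., 81., 82.]), array([-14.,  13.]))
-135 548 (array([78., 82., 82.]), array([-14.,  14.]))
-123 442 (array([81., 82., 82.]), array([-14.,  12.]))
-111 309 (array([81., 82., 83.]), array([-8.,  8.]))
-99 138 (array([82., 83., 83.]), array([-7.,  5.]))
-87 0 
-75 0 
-63 0 
-51 0
```

```bash
python3 -c "
from h import *
jstat(); print(sign_off())"
```

```text
t 21.0 jig tcp [  -0.7 -252. ] 293.2 F jig [-0.1  0.7] -0.5 w 0.3
the job is handed in; nothing more can be done
None
```

The job is handed in at 21 s: the long blank was seen home against all three pins before I closed the leaf, and depth readings show the leaf flat at z 53 and the clamp handle fully down. The leaf hid the blank after that, so I could not check it again. The hand-in call gave no verdict.

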